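# Retaining ring onto the spindle of a turntable vanity tray

## Robot

A 6-joint arm with a two-finger parallel gripper is mounted at the origin on the work surface. World frame = base frame: x ahead of the robot, y to its left, z up, the work surface at z = 0. Lengths are in mm, angles in degrees, forces in N, time in s.
With the tool pointing down it reaches from about 350 to 850 mm from the base axis. Payload 8.1 kg.
Tool frame: the origin (TCP) lies where the fingers leave the gripper's body, on its centre line; the fingertips stand 73 mm ahead of it and the grasp point (between the pads) lies 54 mm ahead of it; z points along the fingers, y is the line along which they close (so a half turn about z gives the same grasp; the last joint's range is limited). The gripper opens to 85 mm and grips with 20 to 120 N. Pads are 22 mm wide; open, the fingers measure 114 mm over their backs; the gripper's body (76 mm by 85 mm) begins 54 mm behind the grasp point. The pads swing forward as they close: fully open they stand 13 mm farther back than shut.
Start: joints at [69.591, 7.471, 85.268, -0, 87.261, -4.893], TCP at [160.479, 578.146, 303.892] pointing down, gripper open.
Joint ranges: [-169.43, 169.43], [-51.17, 129.36], [1.28, 143.12], [-76.62, 256.62], [0, 156.53], [-152.29, 152.29]. Speed limits (degrees/s): [136.94, 136.94, 159.86, 180, 180, 180].

## Interface

Orientations are given as [roll, pitch, yaw] about the fixed x, y, z axes, in that order (R = Rz(yaw) Ry(pitch) Rx(roll)).
In Python, from bench import sense, optics, r gives the robot as it stands.
- The arm moves only by the tool servo_tool, never from a script. Its argument "plan" is a list that holds one entry, the list of rows, each a list of 5 numbers: the shift along the world's x, y, z in m, then the turn about the world's z in degrees, then the finger opening in m, from 0 to 0.0854. A call has 1 to 10 rows; each row shifts and turns the commanded pose from where the row before left it; what a row does not reach is not made up. A row lasts 1/10 s, in which the tool goes at most 50 mm and 8.59 degrees, less where a joint would pass 70% of its speed; a pose out of reach is approached as far as the arm can. A call is refused whole if a number of a shift passes 0.05 or a number of a turn 8.59, either way. A call with a gripper value outside its range is refused whole. The fingers move at their own pace and stop on an object; "force" is the grip in N (left out, the last holds). Time passes only in rows, so rows that do not move let the fingers close. It gives the time, the measured TCP pose, the force, the opening and the grip force at its end, in the units of the state.
- sense(): the state, without advancing time (a new reading comes with each control period).
- optics.snapshot(name): name is "scene" or "top" or "wrist"; returns a dict with "frame" (480x640x3 uint8, blue, green, red), "fx", "fy", "cx", "cy" (pixels), "cam_to_world" (4x4, takes a point from camera to world coordinates). Camera axes: x right, y down, z forward; pixel columns grow to the right and rows downward; lengths in mm; the calibration is good to about 2 mm. A picture is of the moment at which its call begins. There is no depth.
- r.hand_in(): hands the job in; it is judged then, once.
The state is a dict: "time": time; "joint_pos": joint angles; "qd": joint speeds; "joint_efforts": joint torques, N m; "tool_pos": TCP position; "tcp_rot": TCP orientation; "ft_force": force on the tool from outside, world axes, zero at the start; "wrist_torque": the same for the moment, N m; "finger_gap": finger opening in mm; "grip_force": force on a finger pad.
Only numpy, scipy, OpenCV 4.12 (cv2) and the standard library are available. Lean on these libraries where they do the work, as an engineer would, in place of code of your own. Each camera call takes 0.05 s, during which the arm holds its last target. There are 200 camera calls.

## Task

The gold turntable tray on the vanity is missing its retaining ring. Take the spreading pliers from the white stand with the ring spread on their tips, slide the ring down over the tray's spindle and press gently against the sprung tray until the ring can close into the spindle's groove and hold the tray down. Then hang the empty pliers back on the stand as they were; handle the ring only with the pliers and leave the other toiletries where they are.

Things in the scene. Friction and masses are not known exactly. Their poses are not given: they have to be found in the camera images.
- turntable: Aluminium foot, 96 mm across, 11 mm high, fixed; origin on the counter on the spindle's vertical axis. On it a round gold-tone tray (176 mm across, rim 14 mm high) rides on a spring round a height-adjustable steel spindle. The tray's flat-topped hub, 44 mm across, stands 22 mm above the tray's underside and hides the groove while the tray is up (hub top then on average 55 mm over the counter).
- tray_seat: The tray's seat on the foot, together with the sprung tray it carries (see joint tray); same origin and axes as turntable, whatever the spindle's height. Pressing the tray counts as pressing this.
- spindle_top (a point): AVERAGE top of the spindle, 69.7 mm above the counter (fixed to the foot). The true height is NOT measured and differs by up to 9 mm either way; spindle, groove, hub and tray shift together, so it must be felt. From the top down: 5 mm cone from 13 to 22 mm diameter and 10.5 mm of 22 mm diameter (together the head), then the groove, 17 mm in diameter, 8 mm high.
- tray (a joint): How far the tray is pushed down its spindle, m: 0 = up, 0.008 = firm stop. Its spring pushes back 1.4 N at 0, 7 N just before the stop; then force climbs steeply (stay under 15 N). At the stop a ring flat on the hub is level with the groove; it can close into it from about 0.005 on and then holds the tray there. If the press eases while the handles open, the ring rises and misses.
- ring: Hinged spring-steel retaining ring, 4 mm thick, about 32 mm across, 58 mm long with its lugs, 40 g; origin on its axis at its underside, z up, +x to its hinge (22 mm from the axis). Arms' inner radius 8.9 mm closed; spread 0.19 rad they clear the 22 mm head by about 1 mm all round. It starts on the stand's rails round a 10 mm pin, 30 mm high, with the pliers' closed tips between its lugs.
- ring_lugs (a point): Middle between the ring's two flat lugs, on the ring's -x side, 24 mm from its axis. Each lug is 22 mm long (9 to 31 mm from the axis), 6 mm wide; inner faces here 20 mm apart when closed, 37 mm when spread. A spring shuts the arms (about 2 N at each lug closed, 4 N spread).
- ring_left (a joint): Opening angle of the ring's +y arm, rad: 0 = closed, about 0.19 when the pliers are squeezed to their stop. The other arm always opens equally.
- pliers: Steel spreading pliers, two grey upright handles, 128 mm tall, 150 g, hanging tips down. Origin in the middle, level with the ring's underside when the ring is on the tips; z up, y across the handles, +x the side the ring is on: ring axis at x = +24 mm. Levers hinged at y = +-10, z = 60 mm. Squeezing the handles along y spreads the tips; tips have a ledge under and a shoulder over the ring's lugs.
- pliers_handles (a point): Where to grip: between the handles, 108 mm over the pliers' origin. Handles are bars 14 mm wide in x, 66 to 125 mm over that origin, each with an outward finger guard (10 mm out, top at 86 mm) for the fingertips to push down on. Outer faces here 52 mm apart at rest, 28 mm (parallel) squeezed to the built-in stop, which bears 40 N. At about 49 mm the tips free the ring and the handles still push outward, about 6 N.
- pliers_bar (a point): Middle of the underside of the level cross-bar that the pliers hang by, 56 mm above the pliers' origin; the bar is 84 mm long in y, 10 mm in x, 8 mm high.
- jaw_left (a joint): Swing of the pliers' +y lever, rad: 0 = at rest (tips together), 0.25 = handles squeezed to the stop (tips spread). The other lever always moves equally.
- stand: White stand, fixed, base 76 x 92 mm; origin on the counter under the middle of the hanging pliers, same axes as they have (+x to the ring). Two uprights at y = +-32 to +-40 mm end in open notches for the cross-bar, 13 mm wide in x, floor 78 mm over the counter, flared cheeks up to 96 mm. Ring rails 22 mm high.
- stand_hang (a point): Point of the stand, 22 mm above the counter, where the origin of the hanging pliers belongs.
- jar: Glass deodorant jar with a grey flip-top lid, 56 mm in diameter, 70 mm tall; origin under its centre. Bystander.
- case: White plastic travel toothbrush case, 24 x 200 x 20 mm; origin under its centre. Bystander.
- comb: Wooden hair comb lying flat, 45 x 170 x 6 mm; origin under its middle. Bystander.
- tweezers: Set of three steel tweezers on a black holder, 90 x 36 x 10 mm; origin under its centre. Bystander.
There are look-alikes about, which are no part of the job. Leave any red look-alike of the ring alone. Of the things shaped like the pliers, the steel one is meant.

How it is judged (in metres and radians):
On the way, in this order (a step that is already met when the one before it is completed fails the run):
1. the ring is lifted off the stand, spread on the tips of the pliers (value of joint ring_left above 0.12 rad and z of ring in the frame of stand_hang above 0.02 m and contact force between pliers and ring above 0.5 N), for 0.2 s.
2. the ring is closed round the spindle and holds the tray down (value of joint ring_left below 0.06 rad and value of joint tray above 0.003 m and horizontal distance between ring and turntable below 0.004 m), for 0.2 s.
At the end, for the whole second after the job is handed in: Ring closed in the groove (arms < 0.06 rad open, axis within 4 mm of the spindle's, tilt < 0.12 rad), holding the tray at least 3 mm down; pliers hanging upright on the stand (within 10 mm of stand_hang, tilt < 0.1 rad); both at rest and apart (all of step 2 and angle between ring's own z axis and vertical below 0.12 rad and linear speed of each of ring, pliers below 0.02 m/s and distance between pliers and stand_hang below 0.01 m and angle between pliers's own z axis and vertical below 0.1 rad and contact force between pliers and ring below 0.1 N); the robot touches nothing.
It fails at once if the tray is pressed with more than 16 N (press gently) (contact force between tray_seat and anything else above 16 N).
It fails at once if the robot touches the ring itself instead of using the pliers (contact force between any of the arm, the fingers and ring above 0.5 N).
It fails at once if the jar, toothbrush case, comb or tweezers are moved by more than 15 mm (distance of any of jar, case, comb, tweezers from where it was at the start of the episode above 0.015 m).
It also fails if it takes over 67 s, if anything falls off the work surface, if the arm or the gripper's body presses on something with over 40 N, if the wrist force passes 120 N, or if a joint passes its speed limit or range.

## Working session

There is one attempt and no reset: what is moved stays moved. The work goes in short steps, Python scripts to look and compute and a tool call to move; the robot and the scene stay as the last step left them, time stands still between calls to the robot, and variables do not carry over. Pictures are saved under pics/ and viewed, at most 10 in all, crops included, and the job is handed in when it is done.

Besides the shell and the picture viewer there is one more tool, called after "Request:" as a command line: name --argument value ..., lists and objects as JSON in quotes. servo_tool: Moves the arm, as the interface text tells. Its arguments: {"type":"object","properties":{"plan":{"type":"array"},"force":{"type":"number"}},"required":["plan"]}

```bash
mkdir -p pics; ls; python3 - <<'E'
from bench import sense, optics, r
import cv2
print(sense())
for n in ("scene","top"):
    s=optics.snapshot(n); cv2.imwrite(f"pics/{n}0.png",s["frame"]); print(n,s["fx"],s["fy"],s["cx"],s["cy"],s["cam_to_world"])
E
```

```text
pics
{'time': 0.0, 'joint_pos': array([ 6.95913132e+01,  7.51615428e+00,  8.53310898e+01,  2.54004215e-03,
        8.72622221e+01, -4.89312552e+00]), 'qd': array([ 0.09333513,  0.06345978,  0.00255153,  0.04778667, -0.12958518,
       -0.03040582]), 'joint_efforts': array([-3.49306843e-03, -5.69388449e+01, -5.00554776e+01, -4.63259057e-04,
        1.47710089e-02, -5.01028126e-05]), 'tool_pos': array([160.31628191, 577.73976215, 302.81605537]), 'tcp_rot': array([-1.79891149e+02, -1.18648356e-02,  1.64484304e+02]), 'ft_force': array([-6.26667872e-01, -1.04636209e-04,  6.61014531e-01]), 'wrist_torque': array([ 0.06722957, -0.0019089 ,  0.01701872]), 'grip_force': 0.0, 'finger_gap': 85.28661207640573}
scene 576.9153893792669 576.9153893792669 323.6561415148955 244.53412753852572 [[-5.41070704e-01  6.24729609e-01 -5.62987929e-01  1.09135025e+03]
 [ 8.40973192e-01  3.99896265e-01 -3.64481917e-01  3.54269593e+02]
 [-2.56587550e-03 -6.70668243e-01 -7.41753007e-01  7.97598228e+02]
 [ 0.00000000e+00  0.00000000e+00  0.00000000e+00  1.00000000e+00]]
top 482.0554342363145 482.0554342363145 320.9793274007173 241.48108170387746 [[ 1.26159107e-02 -9.91838000e-01  1.26878764e-01  4.52414421e+02]
 [-9.99850587e-01 -1.10134925e-02  1.33231542e-02 -1.44906699e+01]
 [-1.18170323e-02 -1.27027891e-01 -9.91828752e-01  1.07268277e+03]
 [ 0.00000000e+00  0.00000000e+00  0.00000000e+00  1.00000000e+00]]
```

View pics/scene0.png

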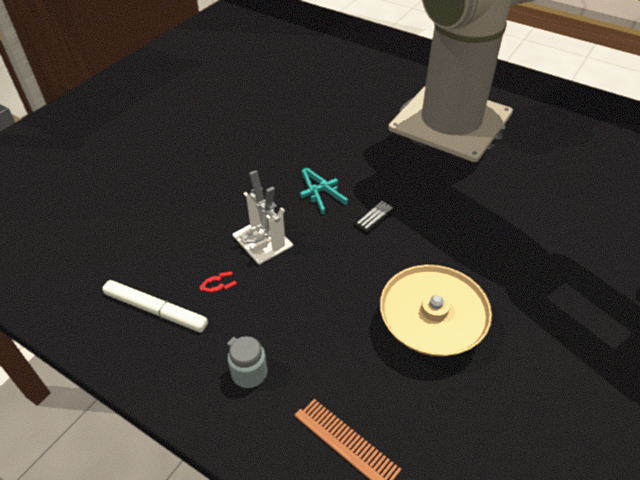

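View pics/top0.png

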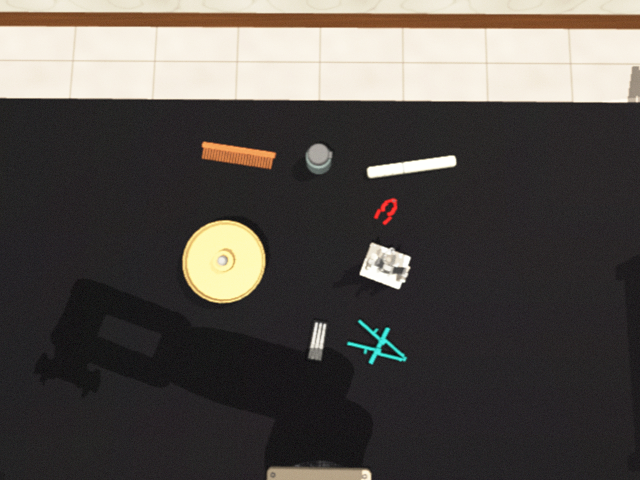

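The scene shows the white stand with the grey pliers at about (262,230), and at (385,265) in the top view. The gold tray is at (436,310), and at (223,261) in the top view. The red ring and the teal pliers are the look-alikes. Next I'll enlarge both views.

```bash
cat > h.py <<'E'
from bench import sense, optics, r
import cv2, numpy as np
def ray(s,u,v,z):
    T=np.array(s["cam_to_world"]); d=T[:3,:3]@[(u-s["cx"])/s["fx"],(v-s["cy"])/s["fy"],1]
    o=T[:3,3]; return o+d*(z-o[2])/d[2]
def proj(s,P):
    T=np.array(s["cam_to_world"]); q=(np.atleast_2d(P)-T[:3,3])@T[:3,:3]
    return np.c_[q[:,0]/q[:,2]*s["fx"]+s["cx"],q[:,1]/q[:,2]*s["fy"]+s["cy"]]
def st():
    s=sense(); print({k:np.round(s[k],2) for k in("time","tool_pos","tcp_rot","ft_force","wrist_torque","finger_gap","grip_force")})
E
python3 - <<'E'
from h import *
t=optics.snapshot("top");s=optics.snapshot("scene")
print(ray(t,385,265,5),ray(t,223,261,55),ray(s,262,243,5),ray(s,436,300,70))
f=t["frame"]; hsv=cv2.cvtColor(f,cv2.COLOR_BGR2HSV)
m=cv2.inRange(hsv,(15,60,60),(35,255,255)); m[:200]=0
c=max(cv2.findContours(m,0,2)[0],key=cv2.contourArea); print("tray",cv2.fitEllipse(c))
f=s["frame"]; hs2=cv2.cvtColor(f,cv2.COLOR_BGR2HSV)
m=cv2.inRange(hs2,(15,60,60),(35,255,255)); m[:250]=0;m[:,:370]=0
c=max(cv2.findContours(m,0,2)[0],key=cv2.contourArea); print("tray s",cv2.fitEllipse(c))
a=cv2.resize(t["frame"][235:295,345:425],(800,600),interpolation=3)
b=cv2.resize(s["frame"][165:270,210:350],(800,600),interpolation=3)
cv2.imwrite("pics/a.png",a);cv2.imwrite("pics/b.png",b)
E
```

```text
[ 538.03838047 -142.66659954    5.        ] [538.524041   206.63125878  55.        ] [ 548.27843977 -133.7239568     5.        ] [542.72962205 207.91634733  70.        ]
tray ((223.44723510742188, 261.27301025390625), (82.46564483642578, 84.4974365234375), 52.42326354980469)
tray s ((435.3807067871094, 309.6513977050781), (89.74244689941406, 113.89460754394531), 105.09098052978516)
```

View pics/a.png

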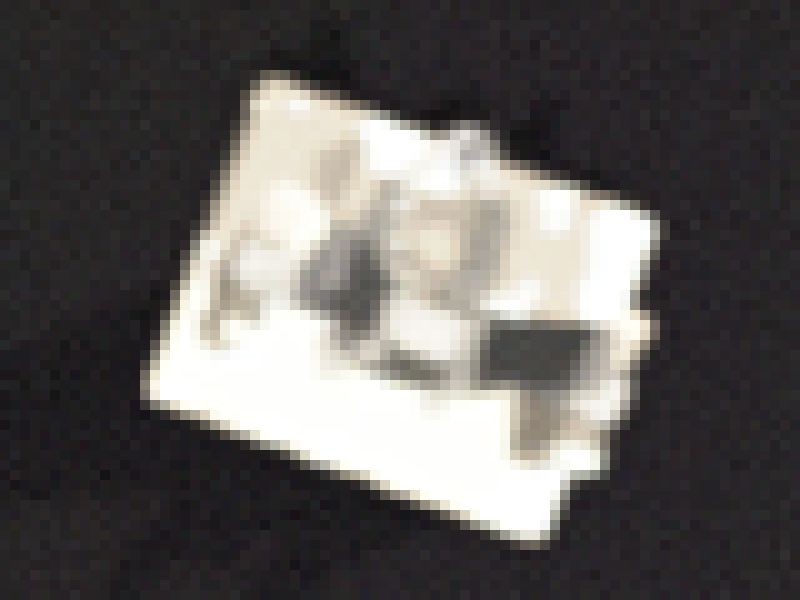

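View pics/b.png

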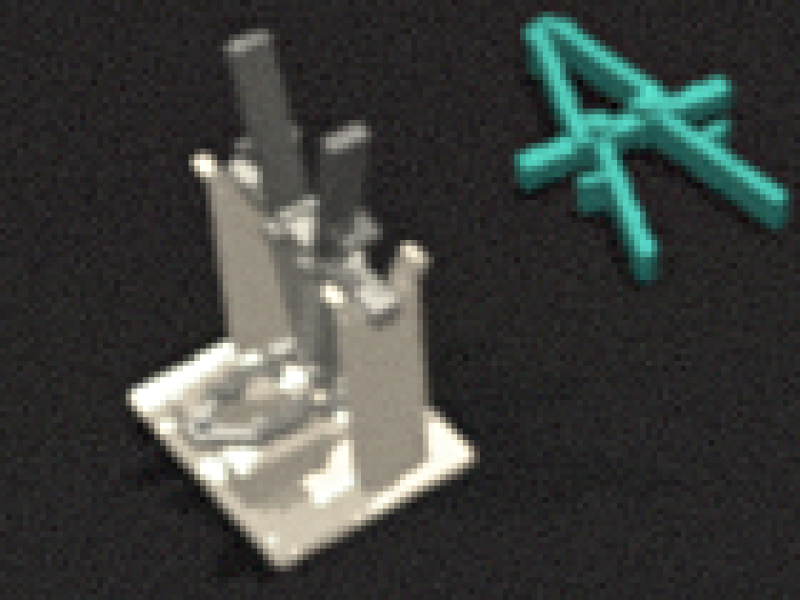

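The top crop puts the base corners at about (371.5,242.5), (410.5,256.5), (399.5,289.5) and (359.8,275). The ring is on the upper (+x) side. In the scene crop, the handle tops are at (250,42) and (347,132). I'll compute the pose and check the wrist camera's offset.

```bash
python3 - <<'E'
from h import *
t=optics.snapshot("top");s=optics.snapshot("scene");w=optics.snapshot("wrist")
print([ray(t,u,v,4)[:2].round(1) for u,v in [(371.7,242.7),(410.7,256.7),(399.7,289.5),(360,275)]])
S=lambda u,v:(210+u/5.714-.4,165+v/5.714-.4)
print("handles",[ray(s,*S(*p),147)[:2].round(1) for p in[(250,42),(347,132)]])
print("cheeks",[ray(s,*S(*p),96)[:2].round(1) for p in[(333,293),(413,250),(203,162)]])
print("base",[ray(s,*S(*p),4)[:2].round(1) for p in[(130,395),(280,566),(475,455)]])
print("tray rim", ray(t,223.45,261.27,47)[:2], ray(s,435.4,309.65,47)[:2])
T=np.array(w["cam_to_world"]); print(T.round(3),w["fx"],w["cx"],w["cy"]); st()
E
```

```text
[array([ 587.6, -113.4]), array([ 557.3, -199.9]), array([ 484.4, -174.9]), array([515.3, -87.4])]
handles [array([ 521.4, -157.9]), array([ 538. , -109.6])]
cheeks [array([ 554.7, -107. ]), array([526.7, -97.5]), array([ 530. , -175.7])]
base [array([ 558.8, -195.7]), array([ 591.2, -109.3]), array([519.3, -84.4])]
tray rim [538.63306143 207.38224189] [543.25336094 210.69583889]
[[ 2.67000e-01  9.23000e-01  2.78000e-01  8.81620e+01]
 [ 9.64000e-01 -2.56000e-01 -7.70000e-02  5.98049e+02]
 [-0.00000e+00  2.89000e-01 -9.57000e-01  3.74803e+02]
 [ 0.00000e+00  0.00000e+00  0.00000e+00  1.00000e+00]] 394.4886592286561 314.51632528602465 236.87477522251143
{'time': np.float64(0.35), 'tool_pos': array([160.44, 578.07, 303.65]), 'tcp_rot': array([-179.98,   -0.  ,  164.48]), 'ft_force': array([-0.51, -0.24,  0.49]), 'wrist_torque': array([-0.01,  0.06,  0.03]), 'finger_gap': np.float64(85.34), 'grip_force': np.float64(0.0)}
```

Request:
servo_tool --plan '[[[0.04,-0.05,0.03,-4.2,0.0854],[0.04,-0.05,0.03,0,0.0854],[0.04,-0.05,0.02,0,0.0854],[0.04,-0.05,0,0,0.0854],[0.04,-0.05,0,0,0.0854],[0.04,-0.05,0,0,0.0854],[0.04,-0.05,0,0,0.0854],[0.03,-0.05,0,0,0.0854],[0.03,-0.05,0,0,0.0854],[0.02,-0.05,0,0,0.0854]]]'

```text
time: 1.35
tool_pos: [442.7, 180.0, 361.3]
tcp_rot: [180.0, 0.0, 160.3]
ft_force: [0.8, 0.2, -0.3]
finger_gap: 85.5
grip_force: 0.0
```

Request:
servo_tool --plan '[[[0.05,0.015,-0.02,0,0.0854],[0.048,0.014,-0.02,0,0.0854],[0,0,0,0,0.0854],[0,0,0,0,0.0854]]]'

```text
time: 1.75
tool_pos: [531.0, 208.0, 322.1]
tcp_rot: [-179.8, -0.2, 160.3]
ft_force: [-0.3, -0.2, -0.1]
finger_gap: 85.4
grip_force: 0.0
```

```bash
python3 - <<'E'
from h import *
w=optics.snapshot("wrist"); np.save("w1.npy",w,allow_pickle=True); cv2.imwrite("pics/w1.png",w["frame"]); st()
E
```

```text
{'time': np.float64(1.8), 'tool_pos': array([530.89, 208.19, 324.48]), 'tcp_rot': array([-1.7996e+02, -6.0000e-02,  1.6029e+02]), 'ft_force': array([ 0.55, -0.59,  0.6 ]), 'wrist_torque': array([-0.01, -0.  ,  0.01]), 'finger_gap': np.float64(85.67), 'grip_force': np.float64(0.0)}
```

View pics/w1.png

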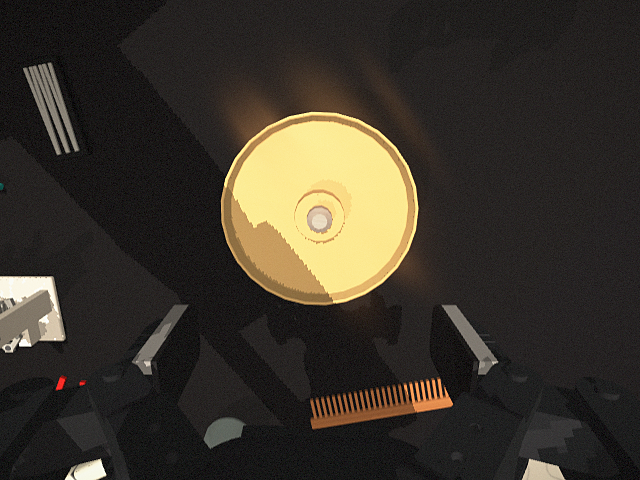

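Request:
servo_tool --plan '[[[0,-0.05,0,0,0.0854],[0,-0.05,0,0,0.0854],[0,-0.05,0,0,0.0854],[0,-0.05,-0.01,0,0.0854],[0,-0.05,-0.01,0,0.0854],[-0.005,-0.05,-0.01,0,0.0854],[-0.01,-0.046,-0.01,0,0.0854],[0,0,0,0,0.0854],[0,0,0,0,0.0854]]]'

```text
time: 2.7
tool_pos: [515.8, -135.2, 287.8]
tcp_rot: [180.0, 0.2, 160.2]
ft_force: [-0.4, -0.5, 0.8]
finger_gap: 85.5
grip_force: 0.0
```

```bash
python3 - <<'E'
from h import *
w=optics.snapshot("wrist"); np.save("w2.npy",w,allow_pickle=True); cv2.imwrite("pics/w2.png",w["frame"]); st()
E
```

```text
{'time': np.float64(2.75), 'tool_pos': array([ 516.29, -134.19,  287.85]), 'tcp_rot': array([179.97,   0.23, 160.26]), 'ft_force': array([-0.43,  0.34,  0.33]), 'wrist_torque': array([-0.01,  0.06, -0.03]), 'finger_gap': np.float64(85.38), 'grip_force': np.float64(0.0)}
```

View pics/w2.png

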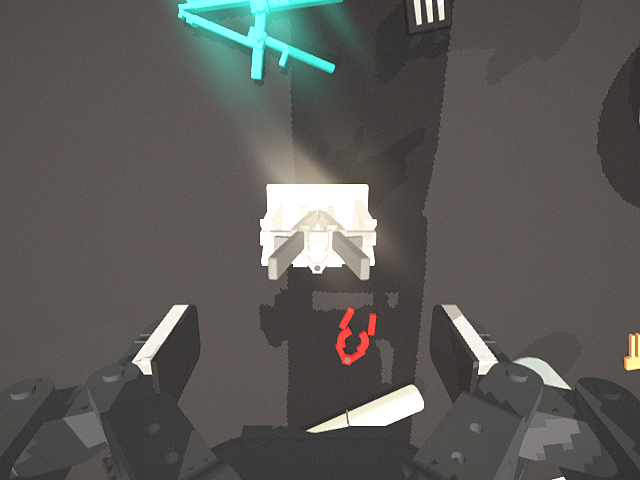

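The first wrist image shows the spindle tip at about (320,221) and the hub centred near (320,217). The second shows the stand upright in the image, with handle tops near (274,276) and (362,275), so the yaw is almost right. I'll zoom in on both.

```bash
python3 - <<'E'
from h import *
a=cv2.resize(np.load("w2.npy",allow_pickle=True).item()["frame"][175:290,255:385],None,fx=4,fy=4,interpolation=2)
b=cv2.resize(np.load("w1.npy",allow_pickle=True).item()["frame"][190:246,290:350],None,fx=4,fy=4,interpolation=2)
c=np.zeros((460,780,3),np.uint8); c[:,:520]=a; c[:224,530:770]=b
cv2.imwrite("pics/c.png",c)
w=np.load("w1.npy",allow_pickle=True).item()
hsv=cv2.cvtColor(w["frame"],cv2.COLOR_BGR2HSV); m=cv2.inRange(hsv,(12,50,40),(40,255,255)); m[320:]=0
k=max(cv2.findContours(m,0,2)[0],key=cv2.contourArea); e=cv2.fitEllipse(cv2.convexHull(k)); print(e,ray(w,*e[0],47))
for p,z in[((320,221),69.7),((320,217),55)]: print(ray(w,*p,z))
E
```

```text
((328.39508056640625, 182.73492431640625), (236.01332092285156, 301.2522888183594), 148.68023681640625) [514.63410202 225.9127039   47.        ]
[539.38557917 209.04266305  69.7       ]
[539.52303054 209.1609298   55.        ]
```

View pics/c.png

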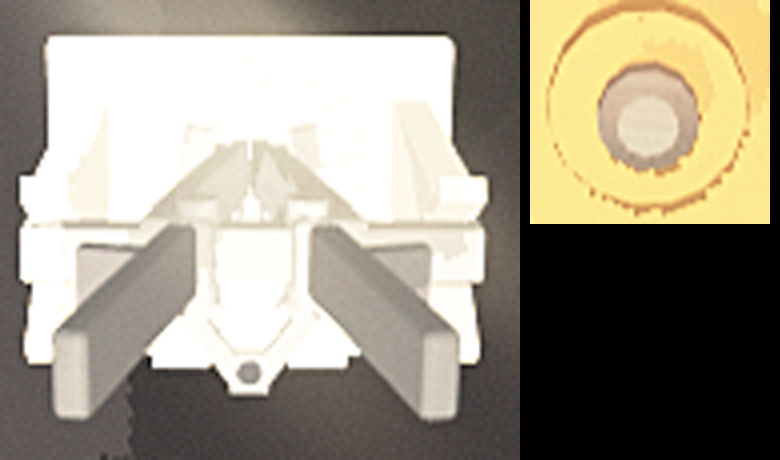

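The handle tops are at (272.6,268.6) and (364.6,268.6), the upright notches are symmetric about the pliers, and the ring hinge is at (317,268). The spindle tip is at (319.1,221.4).

```bash
python3 - <<'E'
from h import *
w=np.load("w2.npy",allow_pickle=True).item()
f=lambda u,v:(255+u/4-.375,175+v/4-.375)
H=[ray(w,*f(*p),147)[:2] for p in[(72,376),(440,376)]]; print("handles",H,np.mean(H,0),H[1]-H[0],np.degrees(np.arctan2(*(H[1]-H[0]))))
# notch: upright cheeks top z=96: gap between cheeks left & right
for p in[(22,222),(485,222),(30,222),(478,222)]: print("notch",ray(w,*f(*p),96)[:2])
print("base back",[ray(w,*f(*p),4)[:2] for p in[(46,37),(455,37)]])
p=[ray(w,*f(249,372),22)[:2]];print("pin top z30..",ray(w,*f(249,372),30)[:2],p)
C=np.mean(H,0); 
for C in[np.mean(H,0)]:
  for yaw in (-19.0,-19.7,-20.4):
    a=np.radians(yaw);X=np.array([np.cos(a),np.sin(a)]);Y=np.array([-X[1],X[0]])
    print(yaw,[((np.array(q)-C)@X,(np.array(q)-C)@Y) for q in H])
w=np.load("w1.npy",allow_pickle=True).item()
for p,z in[((319.1,221.4),69.7),((319.1,219.1),64.7),((319.1,216.6),55)]: print("spindle",ray(w,*p,z))
E
```

```text
handles [array([ 515.71817619, -160.80001176]), array([ 533.69616476, -110.98608458])] [ 524.70717048 -135.89304817] [17.97798857 49.81392718] 19.84465798007225
notch [ 503.21390397 -170.68647958]
notch [530.43998245 -95.22898422]
notch [ 503.68423042 -169.3829626 ]
notch [530.02826712 -96.37005959]
base back [array([ 485.16099271, -170.50813125]), array([516.50498702, -83.61353391])]
pin top z30.. [ 567.33306237 -151.45052251] [array([ 570.31078054, -152.46356985])]
-19.0 [(np.float64(-0.390346902406673), np.float64(-26.476527018089307)), (np.float64(0.3903469024066819), np.float64(26.47652701808928))]
-19.7 [(np.float64(-0.06685401799036583), np.float64(-26.479319934320632)), (np.float64(0.06685401799037471), np.float64(26.479319934320603))]
-20.4 [(np.float64(0.2566488451020703), np.float64(-26.478160529276558)), (np.float64(-0.25664884510205965), np.float64(26.47816052927653))]
spindle [539.45790179 208.20842665  69.7       ]
spindle [538.75356367 208.50362389  64.7       ]
spindle [538.91358197 208.53450885  55.        ]
```

Request:
servo_tool --plan '[[[0.0086,-0.0014,-0.025,-0.1,0.0854],[0,0,-0.025,0,0.0854],[0,0,-0.025,0,0.0854],[0,0,-0.02,0,0.0854],[0,0,-0.0095,0,0.0854],[0,0,0,0,0.07],[0,0,0,0,0.06],[0,0,0,0,0.055],[0,0,0,0,0.05]]]' --force 30

```text
time: 3.65
tool_pos: [526.8, -136.2, 184.3]
tcp_rot: [180.0, 0.3, 160.2]
ft_force: [-0.3, 1.7, 5.6]
finger_gap: 50.0
grip_force: 6.4
```

Request:
servo_tool --plan '[[[0,0,0,0,0.045],[0,0,0,0,0.04],[0,0,0,0,0.035],[0,0,0,0,0.03],[0,0,0,0,0.027],[0,0,0,0,0.027]]]'

```text
time: 4.25
tool_pos: [528.0, -136.6, 186.3]
tcp_rot: [180.0, 0.5, 160.2]
ft_force: [-0.1, 2.2, 16.5]
finger_gap: 27.6
grip_force: 19.1
```

```bash
python3 -c "
from h import *
st()
w=optics.snapshot('wrist');np.save('w3.npy',w,allow_pickle=True)
st()"
```

```text
{'time': np.float64(4.25), 'tool_pos': array([ 528.03, -136.61,  186.34]), 'tcp_rot': array([179.96,   0.53, 160.2 ]), 'ft_force': array([-0.06,  2.17, 16.47]), 'wrist_torque': array([ 0.41,  0.09, -0.02]), 'finger_gap': np.float64(27.6), 'grip_force': np.float64(19.12)}
{'time': np.float64(4.3), 'tool_pos': array([ 528.01, -136.64,  186.3 ]), 'tcp_rot': array([179.96,   0.53, 160.19]), 'ft_force': array([ 0.14,  1.67, 17.14]), 'wrist_torque': array([0.35, 0.04, 0.01]), 'finger_gap': np.float64(27.61), 'grip_force': np.float64(19.12)}
```

Request:
servo_tool --plan '[[[0,0,0.003,0,0.02],[0,0,0.002,0,0.02],[0,0,0.005,0,0.02],[0,0,0.005,0,0.02]]]' --force 32

```text
time: 4.7
tool_pos: [525.0, -136.1, 196.3]
tcp_rot: [-180.0, 0.0, 160.2]
ft_force: [0.0, -0.0, -2.1]
finger_gap: 27.0
grip_force: 32.4
```

```bash
python3 -c "
from h import *
st()
w=optics.snapshot('scene');np.save('s3.npy',w,allow_pickle=True)
t=optics.snapshot('wrist')
a=cv2.resize(w['frame'][160:285,200:330],(577,555),interpolation=2)
b=cv2.resize(t['frame'][150:480,220:420],(223*1,368),interpolation=2)
c=np.zeros((555,800,3),np.uint8);c[:,:577]=a;c[:368,577:]=b
cv2.imwrite('pics/d.png',c)
st()"
```

```text
{'time': np.float64(4.7), 'tool_pos': array([ 525.01, -136.1 ,  196.35]), 'tcp_rot': array([-1.8000e+02,  3.0000e-02,  1.6018e+02]), 'ft_force': array([ 0.  , -0.02, -2.13]), 'wrist_torque': array([-0.02,  0.04, -0.04]), 'finger_gap': np.float64(26.99), 'grip_force': np.float64(32.38)}
{'time': np.float64(4.8), 'tool_pos': array([ 525.06, -136.11,  196.87]), 'tcp_rot': array([-1.7999e+02,  5.0000e-02,  1.6018e+02]), 'ft_force': array([ 0.55,  0.76, -1.79]), 'wrist_torque': array([-0.03, -0.  ,  0.01]), 'finger_gap': np.float64(26.96), 'grip_force': np.float64(32.38)}
```

View pics/d.png

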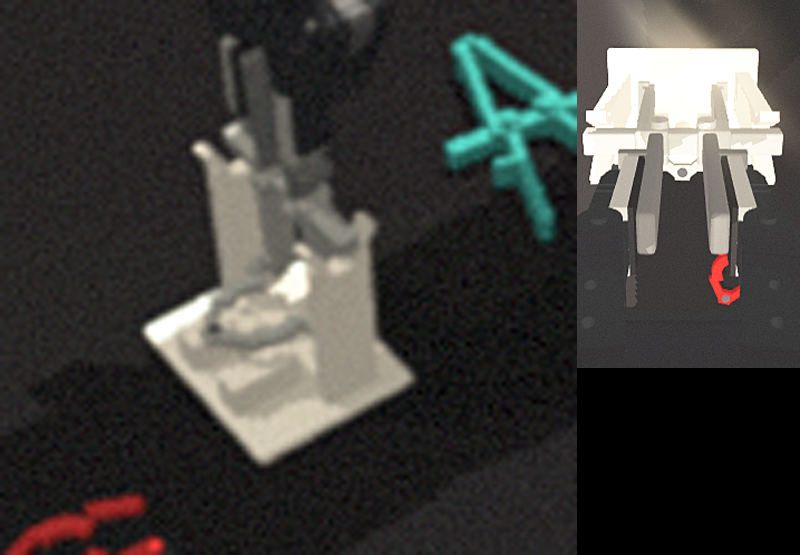

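The ring is spread on the tips and has been lifted about 10 mm clear of the rails; the hinge pin is at about (315,304) in the wrist frame. I'll lift and move until the camera is right over the spindle.

Request:
servo_tool --plan '[[[0,0,0.02,0,0.02],[0,0,0.04,0,0.02],[0,0,0.04,0,0.02],[0.01,0.03,0,0,0.02],[0.0125,0.05,0,0,0.02],[0.0125,0.05,0,0,0.02],[0.0125,0.05,0,0,0.02],[0.0125,0.05,0,0,0.02],[0.0125,0.05,0,0,0.02],[0.012,0.039,0,0,0.02]]]'

```text
time: 5.8
tool_pos: [607.1, 178.4, 295.6]
tcp_rot: [-180.0, -0.1, 160.3]
ft_force: [1.8, -0.9, -2.7]
finger_gap: 27.2
grip_force: 32.4
```

Request:
servo_tool --plan '[[[0,0,0,0,0.02],[0,0,0,0,0.02],[0,0,0,0,0.02]]]'

```text
time: 6.1
tool_pos: [607.2, 174.8, 295.5]
tcp_rot: [-179.9, -0.0, 160.2]
ft_force: [0.1, -0.5, -1.6]
finger_gap: 26.8
grip_force: 32.5
```

```bash
python3 -c "
from h import *
st()
w=optics.snapshot('wrist');np.save('w4.npy',w,allow_pickle=True)
f=w['frame']
a=cv2.resize(f[85:165,270:370],None,fx=4,fy=4,interpolation=2)
b=cv2.resize(f[200:400,250:390],None,fx=2.8,fy=2.8,interpolation=2)
c=np.zeros((560,800,3),np.uint8);c[:320,:400]=a;c[:560,405:405+392]=b[:560,:392]
cv2.imwrite('pics/e.png',c)
st()"
```

```text
{'time': np.float64(6.1), 'tool_pos': array([607.18, 174.78, 295.48]), 'tcp_rot': array([-1.7994e+02, -4.0000e-02,  1.6016e+02]), 'ft_force': array([ 0.07, -0.5 , -1.6 ]), 'wrist_torque': array([-0.03,  0.05,  0.  ]), 'finger_gap': np.float64(26.78), 'grip_force': np.float64(32.52)}
{'time': np.float64(6.15), 'tool_pos': array([607.26, 174.41, 295.68]), 'tcp_rot': array([-1.7996e+02, -3.0000e-02,  1.6012e+02]), 'ft_force': array([-0.19, -0.35, -2.01]), 'wrist_torque': array([0.01, 0.04, 0.03]), 'finger_gap': np.float64(26.74), 'grip_force': np.float64(32.52)}
```

View pics/e.png

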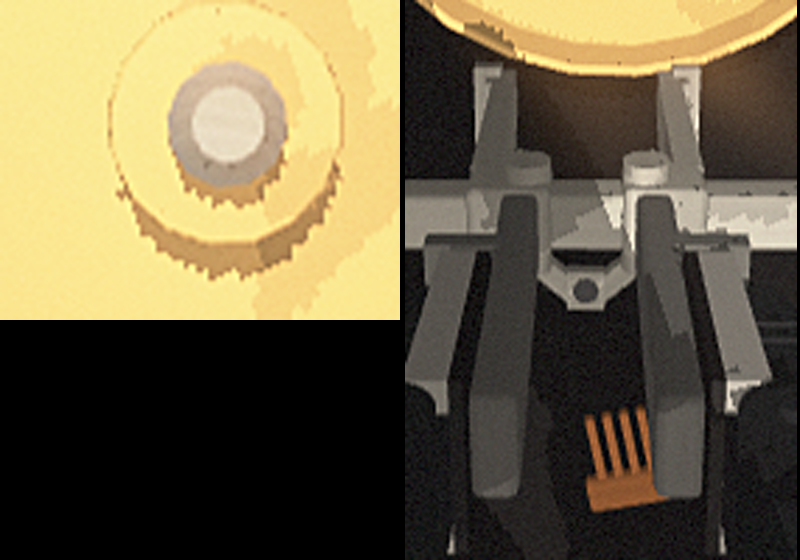

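The spindle tip is at (326.6,115.6), the hub at (326.0,115.0) and the ring's hinge pin at (314.0,303.2).

```bash
python3 - <<'E'
from h import *
w=np.load("w4.npy",allow_pickle=True).item(); w1=np.load("w1.npy",allow_pickle=True).item()
a=np.radians(-19.85);X=np.array([np.cos(a),np.sin(a)]);Y=np.array([-X[1],X[0]])
tcp=np.array([607.2,174.6])
for z in(61,65,69.7,74,79): print(z,ray(w,326.6,115.6,z)[:2],ray(w1,319.1,221.4,z)[:2],"hub",ray(w,326.0,115.,z-14.7)[:2],ray(w1,319.1,216.6,z-14.7)[:2])
for z in(131,135,137):
    h=ray(w,314.0,303.2,z)[:2]; print("hinge",z,h,"axis rel tcp in XY",(h-22*X-tcp)@X,(h-22*X-tcp)@Y)
print(np.array(w["cam_to_world"]).round(3))
E
```

```text
61 [537.87833167 209.02123398] [541.57112817 207.53699398] hub [537.3592361  209.15831543] [540.92111912 207.90058988]
65 [537.86226647 208.90479345] [540.59952983 207.84569866] hub [537.35038604 209.04550456] [539.99811354 208.19204688]
69.7 [537.84338986 208.76797584] [539.45790179 208.20842665] hub [537.33998723 208.91295179] [538.91358197 208.53450885]
74 [537.82611977 208.64280227] [538.41343358 208.54028417] hub [537.33047342 208.79168011] [537.92135097 208.84782513]
79 [537.80603826 208.49725161] [537.19893566 208.92616502] hub [537.31941085 208.65066653] [536.76759399 209.21214638]
hinge 131 [646.04849268 160.18042165] axis rel tcp in XY 19.436597603556763 -0.3714862466131956
hinge 135 [644.19280431 160.85788651] axis rel tcp in XY 17.461126126437875 -0.36438852873132443
hinge 137 [643.26496013 161.19661893] axis rel tcp in XY 16.473390387878375 -0.3608396697904084
[[ 3.39000e-01  9.01000e-01  2.71000e-01  5.36650e+02]
 [ 9.41000e-01 -3.25000e-01 -9.80000e-02  2.00119e+02]
 [-1.00000e-03  2.88000e-01 -9.58000e-01  3.66812e+02]
 [ 0.00000e+00  0.00000e+00  0.00000e+00  1.00000e+00]]
```

Request:
servo_tool --plan '[[[-0.02,0.01,0,0,0.02],[-0.025,0.012,0,0,0.02],[-0.025,0.012,0,0,0.02],[-0.0156,0.0064,-0.01,0,0.02],[0,0,-0.02,0,0.02],[0,0,-0.012,0,0.02],[0,0,0,0,0.02],[0,0,0,0,0.02]]]'

```text
time: 6.95
tool_pos: [522.1, 215.1, 254.0]
tcp_rot: [-180.0, -0.0, 160.1]
ft_force: [0.8, -0.5, -1.0]
finger_gap: 26.8
grip_force: 32.5
```

```bash
python3 -c "
from h import *
w=optics.snapshot('wrist');s=optics.snapshot('scene');np.save('w5.npy',[w,s],allow_pickle=True)
st()
a=cv2.resize(s['frame'][250:350,385:485],None,fx=5,fy=5,interpolation=2)
b=cv2.resize(w['frame'][200:400,250:390],(294,420),interpolation=2)
c=np.zeros((500,800,3),np.uint8);c[:,:500]=a;c[:420,505:799]=b
cv2.imwrite('pics/f.png',c)"
```

```text
{'time': np.float64(7.05), 'tool_pos': array([522.65, 215.57, 254.96]), 'tcp_rot': array([1.7995e+02, 7.0000e-02, 1.6013e+02]), 'ft_force': array([-0.21,  0.54, -1.91]), 'wrist_torque': array([ 0.03, -0.07,  0.01]), 'finger_gap': np.float64(26.62), 'grip_force': np.float64(32.53)}
```

View pics/f.png

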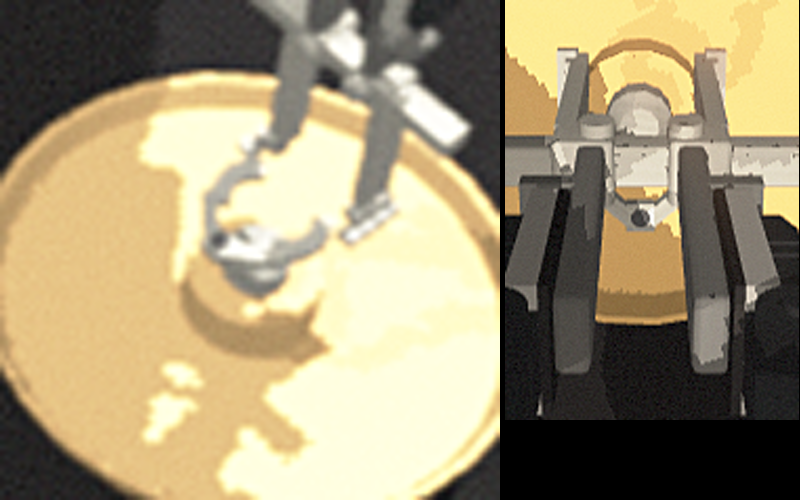

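The ring is spread over the hub with its hinge at crop (217,238) and its tips at (262,142) and (370,220) in the scene view. The spindle is visible through it. In the wrist view the spindle and hinge share column 640, so Y is aligned. Next I'll check X with the scene camera.

```bash
python3 - <<'E'
from h import *
w,s=np.load("w5.npy",allow_pickle=True)
a=np.radians(-19.85);X=np.array([np.cos(a),np.sin(a)]);Y=np.array([-X[1],X[0]])
f0=cv2.imread("pics/scene0.png"); hsv=cv2.cvtColor(f0,cv2.COLOR_BGR2HSV)
m=cv2.inRange(hsv,(0,0,60),(179,70,255)); m[:285]=0;m[320:]=0;m[:,:420]=0;m[:,452:]=0
ys,xs=np.nonzero(m); print("spindle blob",xs.mean(),ys.mean(),xs.min(),xs.max(),ys.min(),ys.max())
sp=(xs.mean(),ys.mean())
hg=(385+217/5-.4,250+238/5-.4); tp=(385+316/5-.4,250+185/5-.4)
for zt in(65,70,75):
  S=ray(s,*sp,zt-3)[:2]
  for zr in(88,93):
    h=ray(s,*hg,zr+4)[:2];t=ray(s,*tp,zr)[:2]
    print(zt,zr,"spindle",S.round(1),"hinge-22X - sp in XY",((h-22*X-S)@X).round(1),((h-22*X-S)@Y).round(1),"hinge-tip",((h-t)@X).round(1))
u=(250+135/2.1-.25,200+112/2.1-.25); print([ray(w,*u,z)[:2].round(1) for z in(65,70,75)])
hp=(250+135/2.1-.25,200+217/2.1-.25); print(hp,[(ray(w,*hp,z)[:2]-22*X).round(1) for z in(92,96)])
E
```

```text
spindle blob 436.1290322580645 301.4193548387097 430 443 295 308
65 88 spindle [539.1 207.7] hinge-22X - sp in XY 1.3 0.1 hinge-tip 41.4
65 93 spindle [539.1 207.7] hinge-22X - sp in XY 4.5 2.4 hinge-tip 41.1
70 88 spindle [542.9 208.7] hinge-22X - sp in XY -1.9 -2.2 hinge-tip 41.4
70 93 spindle [542.9 208.7] hinge-22X - sp in XY 1.3 0.2 hinge-tip 41.1
75 88 spindle [546.6 209.7] hinge-22X - sp in XY -5.1 -4.4 hinge-tip 41.4
75 93 spindle [546.6 209.7] hinge-22X - sp in XY -1.9 -2.1 hinge-tip 41.1
[array([536.4, 209.5]), array([534.7, 210.1]), array([533.1, 210.7])]
(314.0357142857143, 303.0833333333333) [array([539.2, 208.5]), array([537.4, 209.2])]
```

Request:
servo_tool --plan '[[[0,0,-0.005,0,0.02],[0,0,-0.003,0,0.02],[0,0,-0.002,0,0.02],[0,0,0,0,0.02]]]'

```text
time: 7.45
tool_pos: [521.6, 215.9, 243.3]
tcp_rot: [-180.0, -0.0, 160.2]
ft_force: [0.2, -0.2, -2.2]
finger_gap: 26.3
grip_force: 32.5
```

Request:
servo_tool --plan '[[[0,0,-0.002,0,0.02],[0,0,-0.002,0,0.02],[0,0,0,0,0.02]]]'

```text
time: 7.75
tool_pos: [521.7, 215.9, 239.5]
tcp_rot: [-180.0, -0.0, 160.2]
ft_force: [0.1, -0.4, -2.1]
finger_gap: 26.8
grip_force: 32.5
```

Request:
servo_tool --plan '[[[0,0,-0.002,0,0.02],[0,0,-0.002,0,0.02],[0,0,0,0,0.02]]]'

```text
time: 8.05
tool_pos: [521.7, 215.9, 235.4]
tcp_rot: [-180.0, -0.0, 160.2]
ft_force: [0.0, -0.3, -1.8]
finger_gap: 26.9
grip_force: 32.5
```

Request:
servo_tool --plan '[[[0,0,-0.0015,0,0.02],[0,0,-0.0015,0,0.02],[0,0,0,0,0.02]]]'

```text
time: 8.35
tool_pos: [521.7, 215.9, 232.6]
tcp_rot: [-180.0, -0.0, 160.2]
ft_force: [0.0, 0.1, -2.1]
finger_gap: 26.9
grip_force: 32.5
```

Request:
servo_tool --plan '[[[0,0,-0.0015,0,0.02],[0,0,-0.001,0,0.02],[0,0,0,0,0.02]]]'

```text
time: 8.65
tool_pos: [521.8, 215.9, 230.1]
tcp_rot: [-180.0, -0.0, 160.2]
ft_force: [0.3, 0.6, -2.6]
finger_gap: 26.8
grip_force: 32.5
```

Request:
servo_tool --plan '[[[0,0,-0.001,0,0.02],[0,0,-0.001,0,0.02],[0,0,0,0,0.02]]]'

```text
time: 8.95
tool_pos: [521.8, 215.9, 228.2]
tcp_rot: [-180.0, -0.0, 160.2]
ft_force: [-0.2, -0.8, -1.6]
finger_gap: 26.7
grip_force: 32.5
```

Request:
servo_tool --plan '[[[0,0,-0.001,0,0.02],[0,0,-0.001,0,0.02],[0,0,0,0,0.02]]]'

```text
time: 9.25
tool_pos: [521.7, 215.9, 226.2]
tcp_rot: [-180.0, -0.0, 160.2]
ft_force: [-0.2, 0.0, -1.9]
finger_gap: 26.7
grip_force: 32.5
```

Request:
servo_tool --plan '[[[0,0,-0.001,0,0.02],[0,0,-0.001,0,0.02],[0,0,0,0,0.02]]]'

```text
time: 9.55
tool_pos: [521.8, 215.9, 224.2]
tcp_rot: [-180.0, -0.0, 160.2]
ft_force: [-0.5, 0.6, -2.2]
finger_gap: 26.7
grip_force: 32.5
```

Request:
servo_tool --plan '[[[0,0,-0.001,0,0.02],[0,0,-0.001,0,0.02],[0,0,0,0,0.02]]]'

```text
time: 9.85
tool_pos: [521.9, 216.0, 222.5]
tcp_rot: [180.0, 0.0, 160.2]
ft_force: [-1.0, 0.2, -0.3]
finger_gap: 26.9
grip_force: 32.6
```

Request:
servo_tool --plan '[[[0,0,-0.001,0,0.02],[0,0,0,0,0.02],[0,0,0,0,0.02]]]'

```text
time: 10.15
tool_pos: [521.9, 215.9, 221.5]
tcp_rot: [180.0, 0.0, 160.2]
ft_force: [-0.6, -0.1, -0.3]
finger_gap: 26.8
grip_force: 32.6
```

Request:
servo_tool --plan '[[[0,0,-0.001,0,0.02],[0,0,0,0,0.02],[0,0,0,0,0.02]]]'

```text
time: 10.45
tool_pos: [521.9, 215.9, 220.5]
tcp_rot: [180.0, 0.0, 160.2]
ft_force: [-0.9, -0.9, 0.8]
finger_gap: 26.7
grip_force: 32.6
```

Request:
servo_tool --plan '[[[0,0,-0.001,0,0.02],[0,0,-0.001,0,0.02],[0,0,-0.001,0,0.02],[0,0,0,0,0.02],[0,0,0,0,0.02]]]'

```text
time: 10.95
tool_pos: [521.9, 215.9, 217.6]
tcp_rot: [180.0, 0.0, 160.2]
ft_force: [-1.0, 0.0, 3.7]
finger_gap: 26.8
grip_force: 32.7
```

Request:
servo_tool --plan '[[[0,0,-0.001,0,0.02],[0,0,-0.001,0,0.02],[0,0,0,0,0.02],[0,0,0,0,0.02]]]'

```text
time: 11.35
tool_pos: [521.9, 216.0, 215.5]
tcp_rot: [180.0, 0.0, 160.2]
ft_force: [-1.6, -0.1, 4.9]
finger_gap: 27.0
grip_force: 32.7
```

Request:
servo_tool --plan '[[[0,0,-0.001,0,0.02],[0,0,0,0,0.02],[0,0,0,0,0.02]]]'

```text
time: 11.65
tool_pos: [521.9, 216.0, 214.5]
tcp_rot: [180.0, 0.0, 160.2]
ft_force: [-0.5, -0.3, 5.5]
finger_gap: 26.8
grip_force: 32.8
```

Request:
servo_tool --plan '[[[0,0,-0.0006,0,0.02],[0,0,0,0,0.02],[0,0,0,0,0.02]]]'

```text
time: 11.95
tool_pos: [521.9, 216.0, 214.0]
tcp_rot: [180.0, 0.0, 160.2]
ft_force: [-2.0, 0.4, 5.5]
finger_gap: 26.6
grip_force: 32.8
```

Request:
servo_tool --plan '[[[0,0,-0.0005,0,0.02],[0,0,0,0,0.02],[0,0,0,0,0.02]]]'

```text
time: 12.25
tool_pos: [521.9, 216.0, 213.7]
tcp_rot: [180.0, 0.0, 160.2]
ft_force: [-1.9, 0.8, 7.1]
finger_gap: 26.5
grip_force: 32.8
```

Request:
servo_tool --plan '[[[0,0,-0.0002,0,0.028],[0,0,0,0,0.028],[0,0,0,0,0.028]]]'

```text
time: 12.55
tool_pos: [522.1, 216.0, 213.6]
tcp_rot: [180.0, 0.0, 160.2]
ft_force: [-1.9, 0.3, 5.9]
finger_gap: 28.0
grip_force: 9.7
```

Request:
servo_tool --plan '[[[0,0,-0.0003,0,0.029],[0,0,0,0,0.029],[0,0,0,0,0.029]]]'

```text
time: 12.85
tool_pos: [522.3, 216.0, 213.5]
tcp_rot: [180.0, 0.1, 160.2]
ft_force: [-0.3, -0.9, 7.6]
finger_gap: 29.0
grip_force: 9.3
```

Request:
servo_tool --plan '[[[0,0,-0.0003,0,0.03],[0,0,0,0,0.03],[0,0,0,0,0.03]]]'

```text
time: 13.15
tool_pos: [522.4, 216.0, 213.3]
tcp_rot: [180.0, 0.1, 160.2]
ft_force: [-0.1, -0.5, 7.2]
finger_gap: 29.8
grip_force: 8.3
```

Request:
servo_tool --plan '[[[0,0,-0.0003,0,0.031],[0,0,0,0,0.031],[0,0,0,0,0.031]]]'

```text
time: 13.45
tool_pos: [522.5, 216.0, 213.2]
tcp_rot: [179.9, 0.1, 160.2]
ft_force: [-0.7, -0.3, 8.5]
finger_gap: 31.2
grip_force: 7.9
```

Request:
servo_tool --plan '[[[0,0,-0.0002,0,0.0325],[0,0,0,0,0.0325],[0,0,0,0,0.0325]]]'

```text
time: 13.75
tool_pos: [522.5, 216.0, 213.0]
tcp_rot: [179.9, 0.1, 160.2]
ft_force: [-0.5, -0.7, 8.3]
finger_gap: 32.4
grip_force: 8.2
```

Request:
servo_tool --plan '[[[0,0,-0.0003,0,0.034],[0,0,0,0,0.034],[0,0,0,0,0.034]]]'

```text
time: 14.05
tool_pos: [522.6, 216.0, 212.9]
tcp_rot: [179.9, 0.1, 160.2]
ft_force: [-0.2, -0.6, 8.7]
finger_gap: 34.1
grip_force: 7.9
```

Holding about 10 N net. I'll keep opening with the press held.

Request:
servo_tool --plan '[[[0,0,-0.0002,0,0.036],[0,0,0,0,0.036],[0,0,0,0,0.036]]]'

```text
time: 14.35
tool_pos: [522.7, 216.0, 212.7]
tcp_rot: [179.9, 0.1, 160.2]
ft_force: [-0.3, -0.5, 7.8]
finger_gap: 36.0
grip_force: 7.7
```

Request:
servo_tool --plan '[[[0,0,-0.0003,0,0.038],[0,0,0,0,0.038],[0,0,0,0,0.038]]]'

```text
time: 14.65
tool_pos: [522.7, 216.1, 212.3]
tcp_rot: [179.9, 0.1, 160.2]
ft_force: [-0.1, 0.2, 8.8]
finger_gap: 37.9
grip_force: 8.9
```

Request:
servo_tool --plan '[[[0,0,-0.0003,0,0.04],[0,0,0,0,0.04],[0,0,0,0,0.04]]]'

```text
time: 14.95
tool_pos: [522.7, 216.1, 212.0]
tcp_rot: [179.9, 0.1, 160.2]
ft_force: [-0.1, 0.3, 8.0]
finger_gap: 39.9
grip_force: 7.1
```

Request:
servo_tool --plan '[[[0,0,-0.0003,0,0.042],[0,0,0,0,0.042],[0,0,0,0,0.042]]]'

```text
time: 15.25
tool_pos: [522.6, 216.0, 211.6]
tcp_rot: [179.9, 0.1, 160.2]
ft_force: [1.0, -0.7, 8.5]
finger_gap: 41.9
grip_force: 8.4
```

Request:
servo_tool --plan '[[[0,0,-0.0003,0,0.044],[0,0,0,0,0.044],[0,0,0,0,0.044]]]'

```text
time: 15.55
tool_pos: [522.6, 216.1, 211.2]
tcp_rot: [179.9, 0.1, 160.2]
ft_force: [0.3, 0.2, 6.7]
finger_gap: 44.4
grip_force: 8.1
```

Request:
servo_tool --plan '[[[0,0,-0.0003,0,0.046],[0,0,0,0,0.046],[0,0,0,0,0.046]]]'

```text
time: 15.85
tool_pos: [522.5, 216.0, 210.8]
tcp_rot: [179.9, 0.1, 160.2]
ft_force: [-0.9, 0.1, 8.5]
finger_gap: 45.9
grip_force: 8.2
```

Request:
servo_tool --plan '[[[0,0,-0.0002,0,0.048],[0,0,0,0,0.048],[0,0,0,0,0.0495],[0,0,0,0,0.0495],[0,0,0,0,0.0495]]]'

```text
time: 16.35
tool_pos: [522.1, 216.0, 210.0]
tcp_rot: [180.0, 0.0, 160.2]
ft_force: [-0.1, 0.9, 4.4]
finger_gap: 49.4
grip_force: 7.3
```

Request:
servo_tool --plan '[[[0,0,0.001,0,0.0495],[0,0,0.001,0,0.0495],[0,0,0.001,0,0.0495],[0,0,0,0,0.0495]]]'

```text
time: 16.75
tool_pos: [521.8, 215.8, 212.8]
tcp_rot: [-180.0, -0.0, 160.2]
ft_force: [-0.2, 0.2, 2.9]
finger_gap: 49.3
grip_force: 6.3
```

Request:
servo_tool --plan '[[[0,0,0.001,0,0.0495],[0,0,0.001,0,0.0495],[0,0,0,0,0.0495]]]'

```text
time: 17.05
tool_pos: [521.6, 215.8, 214.4]
tcp_rot: [-180.0, -0.0, 160.2]
ft_force: [0.5, 0.8, 0.6]
finger_gap: 50.0
grip_force: 5.9
```

Request:
servo_tool --plan '[[[0,0,0.001,0,0.0495],[0,0,0.001,0,0.0495],[0,0,0,0,0.0495]]]'

```text
time: 17.35
tool_pos: [521.7, 215.8, 216.6]
tcp_rot: [-180.0, -0.0, 160.2]
ft_force: [0.4, -0.2, -0.8]
finger_gap: 49.5
grip_force: 5.5
```

Request:
servo_tool --plan '[[[0,0,0.001,0,0.0495],[0,0,0.001,0,0.0495],[0,0,0,0,0.0495]]]'

```text
time: 17.65
tool_pos: [522.0, 215.8, 219.0]
tcp_rot: [180.0, 0.0, 160.2]
ft_force: [-0.2, 0.3, -1.3]
finger_gap: 49.8
grip_force: 5.4
```

```bash
python3 -c "
from h import *
st()
w=optics.snapshot('wrist');s=optics.snapshot('scene');np.save('w6.npy',[w,s],allow_pickle=True)"
```

```text
{'time': np.float64(17.65), 'tool_pos': array([521.95, 215.84, 219.  ]), 'tcp_rot': array([1.8000e+02, 1.0000e-02, 1.6018e+02]), 'ft_force': array([-0.16,  0.26, -1.31]), 'wrist_torque': array([-0.02,  0.01,  0.03]), 'finger_gap': np.float64(49.83), 'grip_force': np.float64(5.39)}
```

```bash
python3 - <<'E'
from h import *
def low(f):
    h=cv2.cvtColor(f,cv2.COLOR_BGR2HSV); m=cv2.inRange(h,(12,60,40),(40,255,255)); m[:250]=0;m[370:]=0;m[:,:375]=0;m[:,500:]=0
    return np.array([np.nonzero(m[:,c])[0].max() for c in range(395,480)])
a=low(cv2.imread("pics/scene0.png"))
for n in("w5","w6"):
    s=np.load(n+".npy",allow_pickle=True)[1]; b=low(s["frame"]); print(n,"px shift",np.median(b-a),(b-a).mean())
print("expect 8mm:",proj(s,[[600,230,33]])-proj(s,[[600,230,41]]))
E
```

```text
w5 px shift 0.0 0.18823529411764706
w6 px shift 2.0 1.8235294117647058
expect 8mm: [[-0.69865336  2.82420499]]
```

The tray stays about 5 mm down with no press, so the ring is in the groove. I'll withdraw carefully.

Request:
servo_tool --plan '[[[0,0,0.001,0,0.0495],[0,0,0.0015,0,0.0495],[0,0,0.0015,0,0.0495],[0,0,0,0,0.0495]]]'

```text
time: 18.15
tool_pos: [522.0, 216.0, 223.2]
tcp_rot: [180.0, 0.0, 160.2]
ft_force: [-0.2, 0.6, -1.5]
finger_gap: 49.5
grip_force: 5.4
```

Request:
servo_tool --plan '[[[0,0,0.002,0,0.0495],[0,0,0.002,0,0.0495],[0,0,0.002,0,0.0495],[0,0,0,0,0.0495]]]'

```text
time: 18.55
tool_pos: [522.1, 216.0, 229.3]
tcp_rot: [180.0, 0.0, 160.2]
ft_force: [0.3, -0.0, -1.4]
finger_gap: 49.6
grip_force: 5.4
```

```bash
cat >> h.py <<'E'
def low(f):
    h=cv2.cvtColor(f,cv2.COLOR_BGR2HSV); m=cv2.inRange(h,(12,60,40),(40,255,255)); m[:250]=0;m[370:]=0;m[:,:375]=0;m[:,500:]=0
    return np.array([np.nonzero(m[:,c])[0].max() for c in range(395,480)])
E
python3 - <<'E'
from h import *
a=low(cv2.imread("pics/scene0.png")); s=optics.snapshot("scene"); print((low(s["frame"])-a).mean()); st()
E
```

```text
1.8352941176470587
{'time': np.float64(18.6), 'tool_pos': array([522.01, 215.95, 229.08]), 'tcp_rot': array([1.7998e+02, 2.0000e-02, 1.6018e+02]), 'ft_force': array([-0.03,  0.98, -0.95]), 'wrist_torque': array([0.02, 0.02, 0.04]), 'finger_gap': np.float64(49.87), 'grip_force': np.float64(5.39)}
```

Request:
servo_tool --plan '[[[0,0,0.01,0,0.049],[0,0,0.02,0,0.0485],[0,0,0.03,0,0.0485],[0,-0.02,0.01,0,0.0485],[0,-0.03,0,0,0.0485],[0.001,-0.04,0,0,0.0485],[0.001,-0.04,0,0,0.0485],[0.001,-0.04,0,0,0.0485],[0.001,-0.04,0,0,0.0485],[0,-0.04,0,0,0.0485]]]'

```text
time: 19.6
tool_pos: [525.8, -35.7, 299.8]
tcp_rot: [180.0, 0.1, 160.2]
ft_force: [0.5, -0.5, -1.2]
finger_gap: 48.6
grip_force: 5.5
```

Request:
servo_tool --plan '[[[0,-0.04,0,0,0.0485],[0,-0.03,0,0,0.0485],[0,-0.018,0,0,0.0485],[0,-0.01,0,0,0.0485],[0,0,0,0,0.0485],[0,0,0,0,0.0485]]]'

```text
time: 20.2
tool_pos: [526.0, -131.4, 299.0]
tcp_rot: [180.0, 0.0, 160.2]
ft_force: [-0.3, 1.3, -2.3]
finger_gap: 48.5
grip_force: 5.5
```

```bash
python3 - <<'E'
from h import *
a0=low(cv2.imread("pics/scene0.png")); s=optics.snapshot("scene"); print("tray",(low(s["frame"])-a0).mean()); st()
w=optics.snapshot("wrist"); np.save("w7.npy",w,allow_pickle=True)
g=lambda w:cv2.cvtColor(w["frame"],cv2.COLOR_BGR2GRAY)
w3=g(np.load("w3.npy",allow_pickle=True).item());w4=g(np.load("w4.npy",allow_pickle=True).item());w5=g(np.load("w5.npy",allow_pickle=True)[0]);w7=g(w)
for nm,(u,v) in dict(L=(294.6,259),R=(335.7,259)).items():
    t=w4[int(v)-8:int(v)+14,int(u)-9:int(u)+10]
    for k,im in dict(w3=w3,w4=w4,w5=w5,w7=w7).items():
        m=cv2.matchTemplate(im[225:310,260:375],t,cv2.TM_CCOEFF_NORMED); _,q,_,p=cv2.minMaxLoc(m); print(nm,k,round(q,2),p[0]+260+9,p[1]+225+8)
c=np.hstack([w3[220:320,240:400],w7[220:320,240:400]]); cv2.imwrite("pics/g.png",c)
# bar row profile at outer columns
for k,im in dict(w3=w3,w4=w4,w5=w5,w7=w7).items(): print(k,[list(np.round(np.median(im[240:300:3,c:c+6],1)).astype(int)) for c in(268,)])
E
```

```text
tray 1.6
{'time': np.float64(20.25), 'tool_pos': array([ 525.97, -131.11,  298.95]), 'tcp_rot': array([179.98,  -0.  , 160.23]), 'ft_force': array([-0.05,  0.61, -1.32]), 'wrist_torque': array([0.01, 0.  , 0.  ]), 'finger_gap': np.float64(48.67), 'grip_force': np.float64(5.45)}
L w3 0.58 319 273
L w4 1.0 294 259
L w5 0.62 319 275
L w7 0.68 359 271
R w3 0.63 317 273
R w4 1.0 335 259
R w5 0.61 287 259
R w7 0.68 335 261
w3 [[np.int64(254), np.int64(254), np.int64(255), np.int64(255), np.int64(255), np.int64(255), np.int64(255), np.int64(255), np.int64(162), np.int64(176), np.int64(248), np.int64(247), np.int64(251), np.int64(251), np.int64(230), np.int64(120), np.int64(158), np.int64(182), np.int64(179), np.int64(180)]]
w4 [[np.int64(26), np.int64(24), np.int64(23), np.int64(29), np.int64(23), np.int64(20), np.int64(22), np.int64(22), np.int64(69), np.int64(83), np.int64(112), np.int64(135), np.int64(140), np.int64(140), np.int64(148), np.int64(54), np.int64(70), np.int64(84), np.int64(82), np.int64(84)]]
w5 [[np.int64(232), np.int64(215), np.int64(182), np.int64(163), np.int64(164), np.int64(166), np.int64(164), np.int64(164), np.int64(135), np.int64(114), np.int64(114), np.int64(135), np.int64(146), np.int64(148), np.int64(154), np.int64(55), np.int64(74), np.int64(88), np.int64(87), np.int64(88)]]
w7 [[np.int64(255), np.int64(255), np.int64(255), np.int64(255), np.int64(255), np.int64(72), np.int64(74), np.int64(76), np.int64(90), np.int64(155), np.int64(198), np.int64(197), np.int64(194), np.int64(198), np.int64(201), np.int64(190), np.int64(108), np.int64(110), np.int64(107), np.int64(108)]]
```

Request:
servo_tool --plan '[[[0.0028,-0.0059,0,0,0.0485],[0,0,-0.02,0,0.0485],[0,0,-0.03,0,0.0485],[0,0,-0.025,0,0.0485],[0,0,-0.012,0,0.0485],[0,0,-0.004,0,0.0485],[0,0,0,0,0.0485],[0,0,0,0,0.0485]]]'

```text
time: 21.1
tool_pos: [529.5, -138.2, 209.4]
tcp_rot: [-180.0, 0.1, 160.2]
ft_force: [0.4, 0.5, -1.3]
finger_gap: 48.6
grip_force: 5.5
```

Request:
servo_tool --plan '[[[0,0,-0.002,0,0.0485],[0,0,-0.002,0,0.0485],[0,0,0,0,0.0485]]]'

```text
time: 21.4
tool_pos: [528.7, -138.0, 203.9]
tcp_rot: [-180.0, 0.0, 160.2]
ft_force: [0.3, 0.6, -1.9]
finger_gap: 48.7
grip_force: 5.5
```

Request:
servo_tool --plan '[[[0,0,-0.002,0,0.0485],[0,0,-0.002,0,0.0485],[0,0,0,0,0.0485]]]'

```text
time: 21.7
tool_pos: [528.4, -137.9, 199.3]
tcp_rot: [-180.0, -0.0, 160.2]
ft_force: [0.0, -0.4, -1.6]
finger_gap: 49.0
grip_force: 5.5
```

Request:
servo_tool --plan '[[[0,0.0008,-0.002,0,0.0485],[0,0,-0.002,0,0.0485],[0,0,0,0,0.0485]]]'

```text
time: 22.0
tool_pos: [528.5, -137.1, 195.3]
tcp_rot: [-180.0, -0.0, 160.2]
ft_force: [-0.7, 0.2, -1.2]
finger_gap: 48.6
grip_force: 5.5
```

Request:
servo_tool --plan '[[[0,0,-0.002,0,0.0485],[0,0,-0.002,0,0.0485],[0,0,0,0,0.0485]]]'

```text
time: 22.3
tool_pos: [528.5, -137.1, 191.3]
tcp_rot: [-180.0, -0.0, 160.2]
ft_force: [-0.8, -0.3, -2.5]
finger_gap: 48.5
grip_force: 5.5
```

Request:
servo_tool --plan '[[[0,0,-0.002,0,0.0485],[0,0,-0.002,0,0.0485],[0,0,0,0,0.0485]]]'

```text
time: 22.6
tool_pos: [528.5, -137.1, 187.4]
tcp_rot: [180.0, -0.0, 160.2]
ft_force: [-0.8, 0.1, -1.1]
finger_gap: 49.0
grip_force: 5.5
```

Request:
servo_tool --plan '[[[0,0,-0.001,0,0.0485],[0,0,-0.001,0,0.0485],[0,0,0,0,0.0485]]]'

```text
time: 22.9
tool_pos: [528.6, -137.2, 185.7]
tcp_rot: [-180.0, -0.0, 160.2]
ft_force: [-0.4, -0.0, -1.8]
finger_gap: 48.7
grip_force: 5.5
```

Request:
servo_tool --plan '[[[0,0,-0.001,0,0.0485],[0,0,-0.001,0,0.0485],[0,0,0,0,0.0485]]]'

```text
time: 23.2
tool_pos: [528.6, -137.1, 183.6]
tcp_rot: [180.0, -0.0, 160.2]
ft_force: [-0.3, -0.8, -2.1]
finger_gap: 48.5
grip_force: 5.5
```

Request:
servo_tool --plan '[[[0,0,-0.001,0,0.0485],[0,0,-0.0005,0,0.0485],[0,0,0,0,0.0485]]]'

```text
time: 23.5
tool_pos: [528.9, -137.3, 182.6]
tcp_rot: [-180.0, 0.0, 160.2]
ft_force: [-0.5, -0.3, -0.5]
finger_gap: 48.5
grip_force: 5.6
```

Request:
servo_tool --plan '[[[0,0,-0.0008,0,0.0485],[0,0,0,0,0.05],[0,0,0,0,0.052],[0,0,0,0,0.054],[0,0,0,0,0.06],[0,0,0,0,0.07],[0,0,0,0,0.08],[0,0,0,0,0.0854],[0,0,0,0,0.0854]]]'

```text
time: 24.4
tool_pos: [528.7, -137.2, 181.6]
tcp_rot: [180.0, 0.0, 160.2]
ft_force: [-0.7, 0.9, 0.9]
finger_gap: 85.4
grip_force: 0.0
```

```bash
python3 - <<'E'
from h import *
st()
a0=cv2.imread("pics/scene0.png"); s=optics.snapshot("scene"); print("tray",(low(s["frame"])-low(a0)).mean())
# stand pixels: base and bar difference
d=cv2.absdiff(cv2.cvtColor(a0,6),cv2.cvtColor(s["frame"],6))[200:225,240:290]; print(d.mean(),d.max())
E
```

```text
{'time': np.float64(24.4), 'tool_pos': array([ 528.73, -137.2 ,  181.58]), 'tcp_rot': array([1.8000e+02, 1.0000e-02, 1.6018e+02]), 'ft_force': array([-0.75,  0.89,  0.88]), 'wrist_torque': array([-0.01,  0.01,  0.01]), 'finger_gap': np.float64(85.44), 'grip_force': np.float64(0.0)}
tray 1.576470588235294
12.5856 95
```

Now I'll rise to the same viewing pose as before (516.3, -134.2, 288) and compare with the original wrist image.

Request:
servo_tool --plan '[[[0,0,0.01,0,0.0854],[0,0,0.03,0,0.0854],[0,0,0.04,0,0.0854],[-0.0124,0.003,0.026,0,0.0854],[0,0,0,0,0.0854],[0,0,0,0,0.0854],[0,0,0,0,0.0854]]]'

```text
time: 25.15
tool_pos: [515.9, -134.1, 286.5]
tcp_rot: [-180.0, -0.1, 160.2]
ft_force: [-0.3, 0.8, 0.1]
finger_gap: 85.2
grip_force: 0.0
```

```bash
python3 - <<'E'
from h import *
st()
w=optics.snapshot("wrist"); o=np.load("w2.npy",allow_pickle=True).item(); np.save("w8.npy",w,allow_pickle=True)
g=lambda w:cv2.cvtColor(w["frame"],6)
A,B=g(o),g(w)
def m(u0,u1,v0,v1):
    t=A[v0:v1,u0:u1]; r_=cv2.matchTemplate(B[v0-20:v1+20,u0-20:u1+20],t,cv2.TM_CCOEFF_NORMED); _,q,_,p=cv2.minMaxLoc(r_); return round(q,2),p[0]-20,p[1]-20
print("Lhandle",m(266,306,230,282),"Rhandle",m(330,372,230,282),"base back edge",m(262,375,178,200))
s=optics.snapshot("scene"); a0=cv2.imread("pics/scene0.png"); print("tray",(low(s["frame"])-low(a0)).mean())
a=cv2.cvtColor(a0,6);b=cv2.cvtColor(s["frame"],6)
def n(u0,u1,v0,v1):
    r_=cv2.matchTemplate(b[v0-12:v1+12,u0-12:u1+12],a[v0:v1,u0:u1],cv2.TM_CCOEFF_NORMED); _,q,_,p=cv2.minMaxLoc(r_); return round(q,2),p[0]-12,p[1]-12
print("scene handles",n(246,280,168,205),"stand uprights",n(266,288,205,250))
E
```

```text
{'time': np.float64(25.15), 'tool_pos': array([ 515.91, -134.06,  286.53]), 'tcp_rot': array([-1.8000e+02, -8.0000e-02,  1.6018e+02]), 'ft_force': array([-0.34,  0.83,  0.06]), 'wrist_torque': array([-0.04,  0.06, -0.02]), 'finger_gap': np.float64(85.19), 'grip_force': np.float64(0.0)}
Lhandle (0.97, -2, 3) Rhandle (0.98, -2, 2) base back edge (0.99, -1, 2)
tray 1.6705882352941177
scene handles (0.93, 0, 0) stand uprights (0.85, 0, 0)
```

```bash
python3 -c "
from bench import r
print(r.hand_in())"
```

```text
the job is handed in; nothing more can be done
None
```

The ring is in the spindle's groove holding the tray about 5 mm down, the pliers are back on the stand at their starting pose, and I handed the job in at about 25 s. I judged the ring's closure from the tray staying down unpressed, not from a direct view, and the hand-in returned no verdict.

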